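# Measure to the flare nut with the bench tape

### The job

Measure how far along the copper tube the brass nut sits: pull the bench tape out by its upright tab until the tab's pointer stands beside the nut, and hold it still there for about two seconds so that the length can be read. Then ease the blade back fully home without letting it snap, and let go. Leave the other gauge, the spring scale with the round barrel and ball knob, alone.

Things in the scene. Friction and masses are not known exactly. Their poses are not given: they have to be found in the camera images.
- tape_blade (a joint): Bench tape's pull-out, m: 0 home, 0.15 end of travel. Grey case (150 x 50 mm, 74 high) on a steel base plate (430 x 125, top at 10); flat white blade, 25 wide, 22 above the bench, leaves it towards the robot. Left or right of the work area, turned up to 15 degrees. Spring 2.4 N at home, +0.4 N per 10 mm; moving mass 0.25 kg. Return faster than 0.5 m/s counts as snapping.
- tape_grip (a point): Centre of the blade's black upright end tab, 55 mm above bench: plate 12 mm thick in x, 40 wide in y, from 14 to 75 mm above bench. x points level to the case (face 80 mm off at home), so it pulls out along -x; z up. Moves with the tab. A 4 mm steel pointer at the tab's own x, 30 mm above bench, sticks out along +y, its tip 44 mm from this point.
- nut: Hex brass nut, 32 mm over corners, 24 long, on a fixed 16 mm copper tube that runs beside the blade, 62 mm off in tape_grip's +y. Origin: its centre, 30 mm above bench; x as tape_grip's x, along the tube. The pointer is beside it when both origins agree along x within 12 mm: a pull of 50 to 125 mm. The pointer passes it freely.
- scale_rod (a joint): The other gauge, not to be used: a spring scale's pull-out, m, 0 home. Lying round aluminium barrel (44 mm diameter), thin rod and black ball knob (36 mm, centre 45 above bench) on its own 430 x 70 mm steel plate, across the work area from the tape, turned up to 15 degrees.

How it is judged (in metres and radians):
On the way:
1. the tab's pointer is held still beside the nut for a second (x of tape_grip in the frame of nut between -0.012 and 0.012 m and velocity of joint tape_blade between -0.03 and 0.03 m/s), for 1 s.
At the end, for the whole second after the job is handed in: after the pointer was held beside the nut (within 12 mm along the tube), the tape's blade is back home (pulled out less than 10 mm) and the scale's rod is home (less than 10 mm) (value of joint each of tape_blade, scale_rod below 0.01 m); the robot touches nothing.
It fails at once if the blade snaps back (faster than 0.5 m/s) (velocity of joint tape_blade below -0.5 m/s).
It fails at once if the spring scale is pulled out more than 10 mm (value of joint scale_rod above 0.01 m).
It also fails if it takes over 42 s, if anything falls off the work surface, if the arm or the gripper's body presses on something with over 40 N, if the wrist force passes 120 N, or if a joint passes its speed limit or range.

### The arm

A 7-joint arm with a two-finger parallel gripper is mounted at the origin on the work surface. World frame = base frame: x ahead of the robot, y to its left, z up, the work surface at z = 0. Lengths are in mm, angles in rad, forces in N, time in s.
With the tool pointing down it reaches from about 400 to 900 mm from the base axis. Payload 5.5 kg.
Tool frame: the origin (TCP) lies on the centre line of the jaws, within the pads' length; the fingertips stand 11 mm ahead of it and the grasp point (between the pads) lies 8 mm behind it; z points along the fingers, y is the direction in which the jaws open and shut (so a half turn about z gives the same grasp; the last joint's range is limited). The gripper opens to 92 mm and grips with 3 to 60 N. Pads are 19 mm wide; open, the fingers measure 130 mm over their backs; the gripper's body (75 mm by 190 mm) begins 47 mm behind the grasp point.
Start: joints at [1.468, 0.501, -0.427, 1.55, 0.221, 1.138, -0.21], TCP at [232.535, -606.982, 237.729] pointing down, gripper open.
Joint ranges: [-2.88, 2.88], [-0.31, 2.03], [-1.54, 1.56], [0.2, 2.42], [-1.41, 4.55], [0.19, 2.02], [-2.57, 2.57]. Speed limits (rad/s): [2.57, 2.57, 3.14, 3.14, 3.14, 3.14, 3.14].

### API

Orientations are given as [roll, pitch, yaw] about the fixed x, y, z axes, in that order (R = Rz(yaw) Ry(pitch) Rx(roll)).
In Python, from cell import r gives the robot as it stands.
- The arm moves only by the tool servo_tool, never from a script. Its argument "increments" is a list of rows, each an object with "xyz": the shift along the tool's x, y, z in cm, a list of three; "yaw": the turn about the tool's z in rad; "claw": the opening, from -1 (shut) to 1 (fully open), so that 0 is half open. A call has 1 to 20 rows; each row shifts and turns the commanded pose from where the row before left it, along the tool's axes as they then stand; what a row does not reach is not made up. A row lasts 1/10 s, in which the tool goes at most 50 mm and 8.59 degrees, less where a joint would pass 70% of its speed; a pose out of reach is approached as far as the arm can. A call with a gripper value outside its range is refused whole. The fingers move at their own pace and stop on an object; "squeeze" is the grip in N (left out, the last holds). Time passes only in rows, so rows that do not move let the fingers close. It gives the time, the measured TCP pose, the force and the opening at its end, in the units of the state.
- r.observe(): the state, without advancing time (a new reading comes with each control period).
- r.capture(name): name is "side" or "top" or "wrist"; returns the picture (384x512x3 uint8, red, green, blue); there is no depth.
- r.calibration(name): a dict with "intrinsics" (3x3 intrinsics, pixels), "R" (3x3) and "t" (3): a world point X has camera coordinates R X + t; the wrist camera has in their place "hand_eye" (4x4, takes a point from camera to tool coordinates, whose origin is the TCP and whose axes are the flange's). Camera axes: x right, y down, z forward; pixel columns grow to the right and rows downward; lengths in mm; the calibration is good to about 2 mm. A picture is of the moment at which its call begins: read the wrist's pose just before it. calibration takes no time and is no camera call.
- r.close_job(): hands the job in, once; it reports no verdict.
The state is a dict: "clock": time; "q": joint angles; "joint_vel": joint speeds; "joint_torque": joint torques, N m; "tool_pos": TCP position; "eef_rot": TCP orientation; "force": force on the tool from outside, world axes, zero at the start; "torque": the same for the moment, N m; "grip_width": opening from 0.0 (shut) to 1.0 (fully open).
Only numpy, scipy, OpenCV 4.12 (cv2) and the standard library are available. Lean on these libraries where they do the work, as an engineer would, in place of code of your own. Each camera call takes 0.05 s, during which the arm holds its last target.

## Working session

There is one attempt and no reset: what is moved stays moved. The work goes in short steps, Python scripts to look and compute and a tool call to move; the robot and the scene stay as the last step left them, time stands still between calls to the robot, and variables do not carry over. Pictures are saved under pics/ and viewed, and the job is handed in when it is done.

Besides the shell and the picture viewer there is one more tool, called after "Request:" by a JSON object that holds its "name" and its "arguments". servo_tool: Moves the arm, as the interface text tells. Its arguments: {"type":"object","properties":{"increments":{"type":"array"},"squeeze":{"type":"number"}},"required":["increments"]}

```bash
ls; mkdir -p pics
python3 - <<'E'
from cell import r
import cv2
s=r.observe(); print(s)
for n in("top","side"):
    im=r.capture(n); cv2.imwrite(f"pics/{n}0.png",im[:,:,::-1])
    c=r.calibration(n); print(n,c)
print(r.calibration("wrist"))
E
```

```text
pics
{'clock': 0.0, 'q': array([ 1.46819017,  0.50183679, -0.42681395,  1.55146833,  0.2208025 ,
        1.13831715, -0.2102814 ]), 'joint_vel': array([ 1.10314886e-04, -1.13413754e-04, -1.38474624e-03, -4.26248969e-04,
        7.21444748e-05,  1.47149258e-03,  1.35953837e-03]), 'joint_torque': array([-3.17190288e-04, -5.66597843e+01, -5.81660986e+00, -2.79114193e+01,
       -6.86433236e-02,  3.08783166e-02,  1.98444204e-04]), 'tool_pos': array([ 232.22700523, -606.35465417,  236.67966735]), 'eef_rot': array([-3.13962488e+00, -6.59587423e-05,  3.65904196e-01]), 'force': array([ 0.30469783,  0.11082878, -0.00233388]), 'torque': array([ 0.00144055, -0.06375831, -0.0689766 ]), 'grip_width': 0.994268685995839}
top {'intrinsics': array([[427.5789654 ,   0.        , 251.35082532],
       [  0.        , 427.5789654 , 191.41834993],
       [  0.        ,   0.        ,   1.        ]]), 'R': array([[ 0.01321631, -0.99988808,  0.00701174],
       [-0.99874351, -0.01353953, -0.04825012],
       [ 0.04833966, -0.00636525, -0.99881067]]), 't': array([ -4.34309911, 571.21494586, 744.18409086])}
sid
[... 205 characters left out ...]
5121,  0.00609273],
       [-0.15353991, -0.57814526, -0.80135732],
       [ 0.21552253,  0.77185537, -0.59815493]]), 't': array([-533.05529847,  171.32858189,  749.77819403])}
{'intrinsics': array([[328.34219314,   0.        , 258.71581276],
       [  0.        , 328.34219314, 192.36650486],
       [  0.        ,   0.        ,   1.        ]]), 'hand_eye': array([[-1.93100600e-04, -9.56295282e-01, -2.92402626e-01,
         7.80760771e+01],
       [ 9.99999919e-01, -8.14821701e-05, -3.93907437e-04,
        -3.68890801e-01],
       [ 3.52866223e-04, -2.92402679e-01,  9.56295221e-01,
        -1.48663982e+02],
       [ 0.00000000e+00,  0.00000000e+00,  0.00000000e+00,
         1.00000000e+00]])}
```

View pics/top0.png

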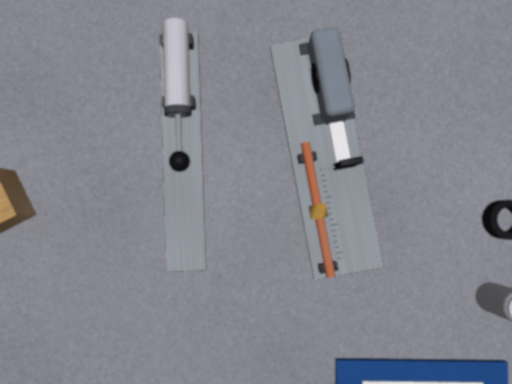

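View pics/side0.png

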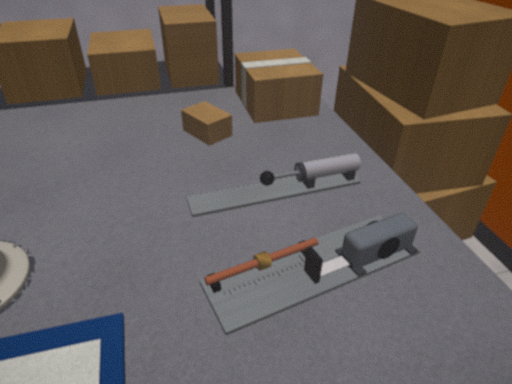

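The top view shows the tape at image right, with its tab near (347,163), the nut near (318,211) and the orange tube from (306,143) to (331,276). The scale is at left, with its knob at (179,161). The arm is out of view. Next I'll measure with masks.

```bash
cat > h.py <<'E'
import numpy as np, cv2
from cell import r
def ray(n,uv):
    c=r.calibration(n); K,R,t=[np.array(c[k],float) for k in("intrinsics","R","t")]
    d=R.T@np.linalg.solve(K,np.array([uv[0],uv[1],1.])); return -R.T@t,d
def onz(n,uv,z):
    o,d=ray(n,uv); return o+d*(z-o[2])/d[2]
def two(a,b):
    (o1,d1),(o2,d2)=ray("top",a),ray("side",b)
    s=np.linalg.lstsq(np.c_[d1,-d2],o2-o1,rcond=None)[0]
    p,q=o1+s[0]*d1,o2+s[1]*d2; return (p+q)/2,np.linalg.norm(p-q)
def blobs(m,amin=20):
    n,l,st,ce=cv2.connectedComponentsWithStats(m.astype(np.uint8))
    return [(st[i],ce[i].round(1),l==i) for i in range(1,n) if st[i][4]>=amin]
E
python3 - <<'E'
from h import *
for n in("top","side"):
    im=cv2.imread(f"pics/{n}0.png"); hsv=cv2.cvtColor(im,cv2.COLOR_BGR2HSV); H,S,V=[hsv[:,:,i].astype(int) for i in range(3)]
    rng=(slice(130,290),slice(290,390)) if n=="top" else (slice(225,300),slice(195,360))
    roi=np.zeros(H.shape,bool); roi[rng]=1
    for nm,m in (("tube",(H<=13)&(S>110)&(V>60)),("nut",(H>=15)&(H<32)&(S>110)&(V>60)),("black",V<45),("white",V>190)):
        for st,ce,l in blobs(m&roi):
            print(n,nm,st,ce, cv2.minAreaRect(np.argwhere(l)[:,::-1].astype(np.float32)))
    x,y,w,h=(280,120,110,170) if n=="top" else (195,215,170,110)
    cv2.imwrite(f"pics/{n}0z.png",cv2.resize(im[y:y+h,x:x+w],None,fx=3.5 if n=="top" else 4.5,fy=3.5 if n=="top" else 4.5,interpolation=cv2.INTER_CUBIC))
E
```

```text
top tube [302 143  19  62 485] [310.6 172.9] ((311.0384521484375, 173.19232177734375), (62.36493682861328, 9.021342277526855), 78.69007110595703)
top tube [316 218  18  59 434] [325.  247.9] ((325.2298278808594, 247.13587951660156), (58.85530471801758, 8.747197151184082), 79.99201965332031)
top nut [310 204  17  15 207] [318.1 210.9] ((318.1622009277344, 210.97296142578125), (13.809514999389648, 15.45350456237793), 80.53767395019531)
top black [335 161  26   8  76] [345.1 164.8] ((347.635986328125, 163.74801635742188), (4.9193501472473145, 25.31229019165039), 79.69515228271484)
top white [331 130  19  31 431] [340.  144.1] ((340.08489990234375, 143.9528350830078), (30.776185989379883, 14.558794021606445), 79.3803482055664)
side tube [269 238  48  23 320] [293.1 248.7] ((293.0137023925781, 248.86985778808594), (7.2565507888793945, 49.27432632446289), 69.44395446777344)
side tube [205 259  54  25 399] [231.2 271.3] ((231.91932678222656, 271.27313232421875), (8.333366394042969, 56.030364990234375), 70.42687225341797)
side nut [255 252  17  17 172] [263.5 259.4] ((263.4137878417969, 259.53448486328125), (14.669931411743164, 13.741456031799316), 68.19859313964844)
side black [303 248  18  34 335] [312.2 264.3] ((312.6228942871094, 264.54437255859375), (33.70869827270508, 15.948830604553223), 83.2901611328125)
side black [211 283   9   8  55] [215.5 286.5] ((215.0, 286.5), (7.0, 8.0), 90.0)
side white [322 258  25  16 172] [332.6 265. ] ((332.56512451171875, 264.55621337890625), (8.53846263885498, 26.000001907348633), 67.38013458251953)
```

View pics/top0z.png

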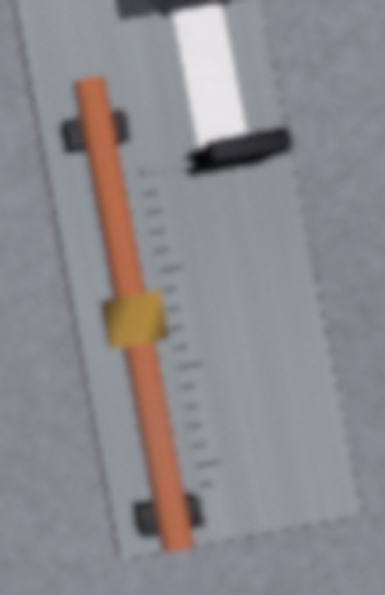

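View pics/side0z.png

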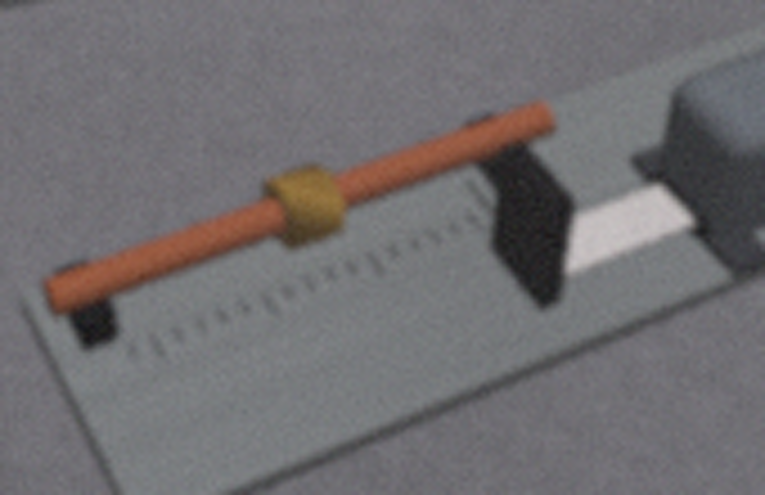

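Run:
```python
from h import *
p,e=two((318.1,210.9),(263.4,259.5)); print("nut",p,e, onz("top",(318.1,210.9),32))
a=onz("top",(311.04,173.2),33);b=onz("top",(325.2,247.5),33)
print("tube",a,b); d=a-b; print("yaw",np.degrees(np.arctan2(d[1],d[0])))
a,da=two((311.04,173.2),(293.0,248.8)); print(a,da)
```

```text
nut [ 540.60560333 -113.03123855   32.08550554] 4.989009205961358 [ 538.19997318 -112.37606329   32.        ]
tube [603.30272016 -99.59444654  33.        ] [ 475.50599227 -124.78714589   33.        ]
yaw 11.151787512499187
[ 605.24058281 -100.37439783   31.45859885] 3.7243588544522743
```

Run:
```python
from h import *
yaw=np.radians(11.1); ex=np.array([np.cos(yaw),np.sin(yaw)]); ey=np.array([-ex[1],ex[0]])
nut=np.array([539.,-112.8])
def rel(nm,p): d=p[:2]-nut; print(nm,p.round(1),"along %.1f across %.1f"%(d@ex,d@ey))
z=lambda u,v:(280+(u+.5)/3.5-.5,120+(v+.5)/3.5-.5)
for nm,q in(("tL",(207,160)),("tR",(290,138)),("tc",(248,148))): rel(nm,onz("top",z(*q),75))
s=lambda u,v:(195+(u+.5)/4.5-.5,215+(v+.5)/4.5-.5)
for nm,q,h in(("sTL",(517,143),75),("sTR",(572,207),75),("sBR",(548,305),14),("sBL",(497,243),14)): rel(nm,onz("side",s(*q),h))
o,d=ray("top",(340.1,144)); rel("white",onz("top",(340.1,144),22))
for n in("top","side"): print(n,ray(n,(250,190))[0])
rel("tube top end",onz("top",z(90,78),38))
rel("plate BL",onz("top",z(120,556),10));rel("plate BR",onz("top",z(358,510),10))
rel("knob",onz("top",(179,161),45))
```

```text
tL [ 612.9 -138.8   75. ] along 67.5 across -39.8
tR [ 623.8 -177.7   75. ] along 70.7 across -80.0
tc [ 618.8 -158.    75. ] along 69.6 across -59.7
sTL [ 620.3 -143.2   75. ] along 73.9 across -45.5
sTR [ 627.7 -181.5   75. ] along 73.8 across -84.5
sBR [ 626.1 -177.4   14. ] along 73.0 across -80.1
sBL [ 618.3 -140.4   14. ] along 72.5 across -42.3
white [ 656.8 -152.2   22. ] along 108.0 across -61.4
top [534.58101948   8.12828588 770.89065538]
side [ 378.76482951 -620.68794537  589.0266996 ]
tube top end [656.9 -88.7  38. ] along 120.3 across 1.0
plate BL [ 418.9 -109.3   10. ] along -117.1 across 26.6
plate BR [ 443.5 -229.6   10. ] along -116.2 across -96.3
knob [619.9 127.4  45. ] along 125.7 across 220.2
```

The measurements agree with the stated sizes: the tab is 40 mm wide and sits 60–62 mm across from the tube. The tab is at about (620,-157), the tape yaw is 11.1° and the pull needed is about 70–78 mm. I'll move above the tab first.

Request:
{"name": "servo_tool", "arguments": {"increments": [{"xyz":[1.3,-0.7,0],"yaw":0,"claw":0},{"xyz":[2.6,-1.4,0],"yaw":0,"claw":0},{"xyz":[2.6,-1.4,0],"yaw":0,"claw":0},{"xyz":[2.6,-1.4,0],"yaw":0,"claw":0},{"xyz":[2.6,-1.4,0],"yaw":0,"claw":0},{"xyz":[2.6,-1.4,0],"yaw":0,"claw":0},{"xyz":[2.6,-1.4,0],"yaw":0,"claw":0},{"xyz":[2.6,-1.4,0],"yaw":0,"claw":0},{"xyz":[2.6,-1.4,0],"yaw":0,"claw":0},{"xyz":[2.6,-1.4,0],"yaw":0,"claw":0}]}}

```text
clock: 1.1
tool_pos: [416.6, -392.0, 237.6]
eef_rot: [-3.141, -0.0, 0.367]
force: [0.7, 0.0, 0.3]
grip_width: 0.502
```

```bash
python3 -c "
from h import *
s=r.observe();print(s['q'].round(3),s['tool_pos'],s['eef_rot'],s['clock'])"
```

```text
[ 1.13   0.376 -0.531  1.749  0.213  1.075 -0.677] [ 416.64429505 -392.00626949  237.64659138] [-3.14109968e+00 -4.87905237e-05  3.66899150e-01] 1.1
```

Request:
{"name": "servo_tool", "arguments": {"increments": [{"xyz":[2.7,-1.4,0],"yaw":0,"claw":0},{"xyz":[2.7,-1.5,0],"yaw":0,"claw":0},{"xyz":[2.7,-1.5,0],"yaw":0,"claw":0},{"xyz":[2.7,-1.5,0],"yaw":0,"claw":0},{"xyz":[2.7,-1.5,0],"yaw":0,"claw":0},{"xyz":[2.7,-1.5,0],"yaw":0,"claw":0},{"xyz":[2.7,-1.5,0],"yaw":0,"claw":0},{"xyz":[2.7,-1.5,0],"yaw":0,"claw":0},{"xyz":[2.7,-1.5,0],"yaw":0,"claw":0},{"xyz":[2.7,-1.5,0],"yaw":0,"claw":0}]}}

```text
clock: 2.1
tool_pos: [614.8, -156.2, 237.6]
eef_rot: [-3.141, 0.0, 0.367]
force: [-0.0, -0.0, 0.2]
grip_width: 0.499
```

Request:
{"name": "servo_tool", "arguments": {"increments": [{"xyz":[0,0,0],"yaw":-0.1,"claw":0},{"xyz":[0,0,0],"yaw":-0.1,"claw":0},{"xyz":[0,0,0],"yaw":-0.1,"claw":0},{"xyz":[0,0,0],"yaw":-0.1,"claw":0},{"xyz":[0,0,0],"yaw":-0.1,"claw":0},{"xyz":[0,0,0],"yaw":-0.1,"claw":0},{"xyz":[0,0,0],"yaw":-0.1,"claw":0},{"xyz":[0,0,0],"yaw":-0.1,"claw":0},{"xyz":[0,0,0],"yaw":-0.1,"claw":0},{"xyz":[0,0,0],"yaw":-0.1,"claw":0},{"xyz":[0,0,0],"yaw":-0.1,"claw":0},{"xyz":[0,0,0],"yaw":-0.1,"claw":0},{"xyz":[0,0,0],"yaw":-0.1,"claw":0},{"xyz":[0,0,0],"yaw":-0.1,"claw":0},{"xyz":[0,0,0],"yaw":0,"claw":0}]}}

```text
clock: 3.6
tool_pos: [614.1, -157.4, 237.5]
eef_rot: [-3.141, -0.001, 1.768]
force: [0.7, 0.5, 0.3]
grip_width: 0.496
```

Run:
```python
from h import *
s=r.observe();print(s['q'].round(3),s['tool_pos'],s['eef_rot'],s['clock'])
cv2.imwrite("pics/w1.png",r.capture("wrist")[:,:,::-1])
```

```text
[ 0.826  0.596 -0.895  1.583  0.487  1.202  0.033] [ 614.07860506 -157.42357293  237.46647312] [-3.14115024e+00 -8.43210239e-04  1.76779641e+00] 3.6
```

View pics/w1.png

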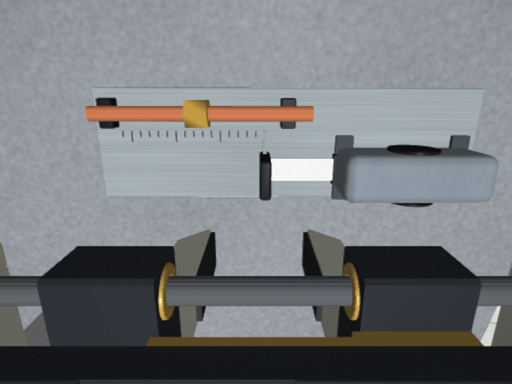

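The wrist view shows the tape axis level in the image, so the yaw is right. The tab's top runs from (266,153) to (265,198) and the nut is at (197,114). I'll cast these onto their known heights.

```bash
cat >> h.py <<'E'
from scipy.spatial.transform import Rotation as Ro
def wz(uv,z,tp,rpy):
    c=r.calibration("wrist");K=np.array(c["intrinsics"]);T=np.array(c["hand_eye"]);Rw=Ro.from_euler("xyz",rpy).as_matrix()
    o=Rw@T[:3,3]+tp; d=Rw@T[:3,:3]@np.linalg.solve(K,[uv[0],uv[1],1.]); return o+d*(z-o[2])/d[2]
E
python3 - <<'E'
from h import *
im=cv2.imread("pics/w1.png")[90:210,90:380]; cv2.imwrite("pics/w1z.png",cv2.resize(im,None,fx=2.7,fy=2.7,interpolation=cv2.INTER_CUBIC))
s=r.observe();tp,e=s['tool_pos'],s['eef_rot']
R=Ro.from_euler("xyz",e).as_matrix(); ex=R[:,1];print("tool y",ex, "tool x",R[:,0])
im=cv2.imread("pics/w1.png");hsv=cv2.cvtColor(im,cv2.COLOR_BGR2HSV).astype(int);H,S,V=hsv[...,0],hsv[...,1],hsv[...,2]
roi=np.zeros(H.shape,bool);roi[90:210,80:320]=1
for nm,m,z in(("tube",(H<=13)&(S>110)&(V>60),38),("nut",(H>=15)&(H<32)&(S>110)&(V>60),44),("black",V<45,75),("white",V>200,22)):
  for st,ce,l in blobs(m&roi,60):
    p=wz(ce,z,tp,e); print(nm,st,ce,p.round(1),"rel tool x,y",(R.T@(p-tp)).round(1))
for uv in((265.5,153),(265.5,198)): print(wz(uv,75,tp,e).round(1))
E
```

```text
tool y [ 9.81271691e-01  1.92628575e-01 -3.17115628e-04] tool x [-1.92628282e-01  9.81271487e-01  7.83242836e-04]
tube [  86  106   97   16 1457] [133.7 113.1] [ 474.8 -125.    38. ] rel tool x,y [  58.7 -130.4  199.6]
tube [ 207  106  107   16 1536] [260.  113.4] [ 602.9 -100.2   38. ] rel tool x,y [5.840e+01 1.000e-01 1.996e+02]
nut [182 100  28  28 670] [195.5 113.2] [ 538.5 -112.2   44. ] rel tool x,y [ 59.  -65.4 193.6]
black [ 97  98  19   7 124] [106.2 101.2] [ 462.3 -114.4   75. ] rel tool x,y [  71.5 -140.7  162.6]
black [100 122  19   6 102] [108.7 124.3] [ 465.8 -134.9   75. ] rel tool x,y [  50.7 -141.1  162.6]
black [260 152  11  47 167] [262.7 168.6] [ 615.  -148.7   75. ] rel tool x,y [  8.5   2.6 162.5]
white [ 86 110  97   8 761] [134.2 113.5] [ 469.7 -127.4   22. ] rel tool x,y [  57.3 -135.9  215.6]
white [209 110 104   8 828] [260.4 113.5] [ 603.5 -101.1   22. ] rel tool x,y [ 57.3   0.5 215.6]
white [ 271  159   49   22 1059] [295.4 169.5] [ 654.5 -154.2   22. ] rel tool x,y [ -4.6  40.4 215.5]
[ 614.6 -133.2   75. ]
[ 623.6 -177.5   75. ]
```

View pics/w1z.png

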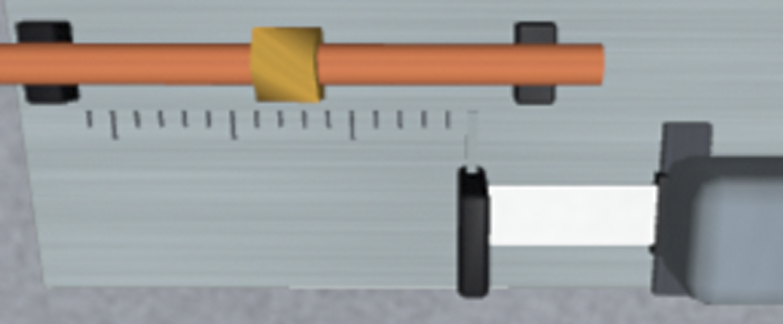

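Request:
{"name": "servo_tool", "arguments": {"increments": [{"xyz":[0,0.5,0.5],"yaw":0,"claw":0},{"xyz":[0,0,1.2],"yaw":0,"claw":0},{"xyz":[0,0,1.5],"yaw":0,"claw":0},{"xyz":[0,0,1.5],"yaw":0,"claw":0},{"xyz":[0,0,1.5],"yaw":0,"claw":0},{"xyz":[0,0,1.5],"yaw":0,"claw":0},{"xyz":[0,0,1.5],"yaw":0,"claw":0},{"xyz":[0,0,1.5],"yaw":0,"claw":0},{"xyz":[0,0,1.3],"yaw":0,"claw":0},{"xyz":[0,0,1.0],"yaw":0,"claw":0},{"xyz":[0,0,0.5],"yaw":0,"claw":0},{"xyz":[0,0,0],"yaw":0,"claw":0}]}}

```text
clock: 4.85
tool_pos: [619.0, -157.7, 102.0]
eef_rot: [-3.141, -0.0, 1.766]
force: [-0.7, -0.0, 0.5]
grip_width: 0.504
```

Run:
```python
from h import *
s=r.observe();print(s['q'].round(3),s['tool_pos'],s['eef_rot'],s['clock'],s['force'])
cv2.imwrite("pics/w2.png",r.capture("wrist")[:,:,::-1])
```

```text
[ 0.758  0.746 -0.795  1.672  0.617  0.993 -0.06 ] [ 619.01597784 -157.65814421  102.01561589] [-3.14074869e+00 -4.81838278e-04  1.76584099e+00] 4.85 [-0.69101568 -0.02404083  0.4667137 ]
```

View pics/w2.png

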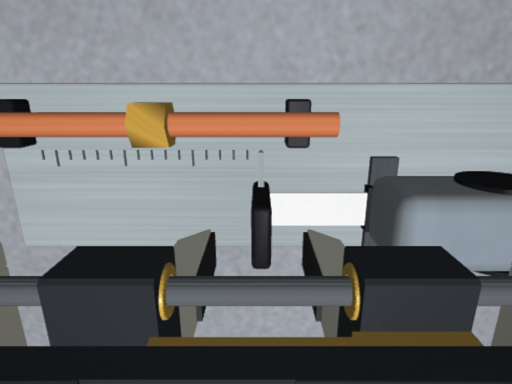

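The tab at (261,185–267) is centred between the jaws, which face it at about x=215 and x=305. I'll go down and grip.

Request:
{"name": "servo_tool", "arguments": {"increments": [{"xyz":[0,0,0.6],"yaw":0,"claw":0},{"xyz":[0,0,1.0],"yaw":0,"claw":0},{"xyz":[0,0,1.0],"yaw":0,"claw":0},{"xyz":[0,0,1.0],"yaw":0,"claw":0},{"xyz":[0,0,1.0],"yaw":0,"claw":0},{"xyz":[0,0,0.6],"yaw":0,"claw":0},{"xyz":[0,0,0],"yaw":0,"claw":0}]}}

```text
clock: 5.6
tool_pos: [618.5, -157.5, 49.3]
eef_rot: [-3.14, -0.001, 1.766]
force: [0.8, 0.4, 0.9]
grip_width: 0.499
```

Request:
{"name": "servo_tool", "arguments": {"increments": [{"xyz":[0,0,0],"yaw":0,"claw":-0.4},{"xyz":[0,0,0],"yaw":0,"claw":-0.6},{"xyz":[0,0,0],"yaw":0,"claw":-0.7},{"xyz":[0,0,0],"yaw":0,"claw":-0.8},{"xyz":[0,0,0],"yaw":0,"claw":-0.9},{"xyz":[0,0,0],"yaw":0,"claw":-1},{"xyz":[0,0,0],"yaw":0,"claw":-1},{"xyz":[0,0,0],"yaw":0,"claw":-1}], "squeeze": 25}}

```text
clock: 6.4
tool_pos: [620.1, -157.7, 51.1]
eef_rot: [3.14, 0.0, 1.766]
force: [2.8, -0.1, -0.1]
grip_width: 0.131
```

Run:
```python
from h import *
s=r.observe();print(s['q'].round(3),s['tool_pos'],s['eef_rot'],s['clock'],s['force'],s['grip_width'])
cv2.imwrite("pics/w3.png",r.capture("wrist")[:,:,::-1])
```

```text
[ 0.729  0.809 -0.75   1.69   0.67   0.916 -0.097] [ 620.06177846 -157.74303963   51.09496104] [3.14022026e+00 3.45510696e-04 1.76589066e+00] 6.4 [ 2.79995904 -0.0867431  -0.10352969] 0.13085454827896797
```

View pics/w3.png

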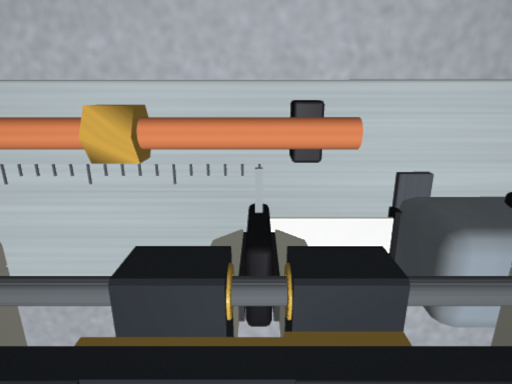

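It holds the tab: the opening of 0.131 is 12 mm, and the pull reads 2.8 N. I'll pull about 71 mm along tool -y.

Request:
{"name": "servo_tool", "arguments": {"increments": [{"xyz":[0,-0.2,0],"yaw":0,"claw":-1},{"xyz":[0,-0.4,0],"yaw":0,"claw":-1},{"xyz":[0,-0.5,0],"yaw":0,"claw":-1},{"xyz":[0,-0.5,0],"yaw":0,"claw":-1},{"xyz":[0,-0.5,0],"yaw":0,"claw":-1},{"xyz":[0,-0.5,0],"yaw":0,"claw":-1},{"xyz":[0,-0.5,0],"yaw":0,"claw":-1},{"xyz":[0,-0.5,0],"yaw":0,"claw":-1},{"xyz":[0,-0.5,0],"yaw":0,"claw":-1},{"xyz":[0,-0.5,0],"yaw":0,"claw":-1},{"xyz":[0,-0.5,0],"yaw":0,"claw":-1},{"xyz":[0,-0.5,0],"yaw":0,"claw":-1},{"xyz":[0,-0.5,0],"yaw":0,"claw":-1},{"xyz":[0,-0.5,0],"yaw":0,"claw":-1},{"xyz":[0,-0.3,0],"yaw":0,"claw":-1},{"xyz":[0,-0.2,0],"yaw":0,"claw":-1},{"xyz":[0,0,0],"yaw":0,"claw":-1},{"xyz":[0,0,0],"yaw":0,"claw":-1}]}}

```text
clock: 8.25
tool_pos: [550.0, -171.6, 51.0]
eef_rot: [3.141, 0.0, 1.766]
force: [5.3, -0.9, 4.4]
grip_width: 0.133
```

Run:
```python
from h import *
s=r.observe();print(s['q'].round(3),s['tool_pos'],s['eef_rot'],s['clock'],s['force'],s['grip_width'])
for n in("wrist","top"): cv2.imwrite(f"pics/{n}4.png",r.capture(n)[:,:,::-1])
```

```text
[ 0.829  0.726 -0.765  1.856  0.669  0.836 -0.086] [ 549.97487495 -171.57380183   51.0205649 ] [3.14068750e+00 3.09437783e-04 1.76582010e+00] 8.25 [ 5.27121438 -0.86747172  4.39765006] 0.13306777232731473
```

View pics/wrist4.png

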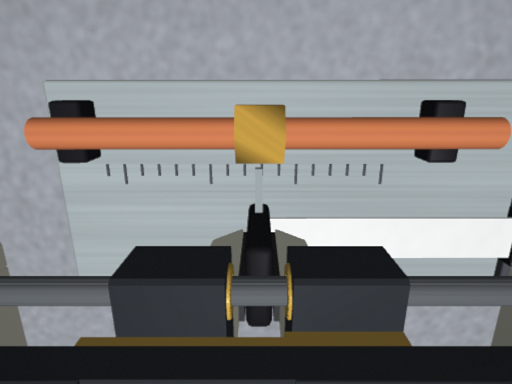

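The pointer at (259,170–210) is centred on the nut, which spans x=235–285. Now I'll hold for over 2 s.

Request:
{"name": "servo_tool", "arguments": {"increments": [{"xyz":[0,0,0],"yaw":0,"claw":-1},{"xyz":[0,0,0],"yaw":0,"claw":-1},{"xyz":[0,0,0],"yaw":0,"claw":-1},{"xyz":[0,0,0],"yaw":0,"claw":-1},{"xyz":[0,0,0],"yaw":0,"claw":-1},{"xyz":[0,0,0],"yaw":0,"claw":-1},{"xyz":[0,0,0],"yaw":0,"claw":-1},{"xyz":[0,0,0],"yaw":0,"claw":-1},{"xyz":[0,0,0],"yaw":0,"claw":-1},{"xyz":[0,0,0],"yaw":0,"claw":-1},{"xyz":[0,0,0],"yaw":0,"claw":-1},{"xyz":[0,0,0],"yaw":0,"claw":-1},{"xyz":[0,0,0],"yaw":0,"claw":-1},{"xyz":[0,0,0],"yaw":0,"claw":-1},{"xyz":[0,0,0],"yaw":0,"claw":-1},{"xyz":[0,0,0],"yaw":0,"claw":-1},{"xyz":[0,0,0],"yaw":0,"claw":-1},{"xyz":[0,0,0],"yaw":0,"claw":-1},{"xyz":[0,0,0],"yaw":0,"claw":-1},{"xyz":[0,0,0],"yaw":0,"claw":-1}]}}

```text
clock: 10.35
tool_pos: [550.1, -171.5, 51.0]
eef_rot: [3.141, 0.0, 1.766]
force: [4.7, -0.7, 4.5]
grip_width: 0.127
```

Request:
{"name": "servo_tool", "arguments": {"increments": [{"xyz":[0,0,0],"yaw":0,"claw":-1},{"xyz":[0,0,0],"yaw":0,"claw":-1},{"xyz":[0,0,0],"yaw":0,"claw":-1},{"xyz":[0,0,0],"yaw":0,"claw":-1}]}}

```text
clock: 10.75
tool_pos: [550.1, -171.5, 51.0]
eef_rot: [3.141, 0.0, 1.766]
force: [5.2, -0.9, 3.8]
grip_width: 0.129
```

Request:
{"name": "servo_tool", "arguments": {"increments": [{"xyz":[0,0.2,0],"yaw":0,"claw":-1},{"xyz":[0,0.4,0],"yaw":0,"claw":-1},{"xyz":[0,0.5,0],"yaw":0,"claw":-1},{"xyz":[0,0.5,0],"yaw":0,"claw":-1},{"xyz":[0,0.5,0],"yaw":0,"claw":-1},{"xyz":[0,0.5,0],"yaw":0,"claw":-1},{"xyz":[0,0.5,0],"yaw":0,"claw":-1},{"xyz":[0,0.5,0],"yaw":0,"claw":-1},{"xyz":[0,0.5,0],"yaw":0,"claw":-1},{"xyz":[0,0.5,0],"yaw":0,"claw":-1},{"xyz":[0,0.5,0],"yaw":0,"claw":-1},{"xyz":[0,0.5,0],"yaw":0,"claw":-1},{"xyz":[0,0.5,0],"yaw":0,"claw":-1},{"xyz":[0,0.4,0],"yaw":0,"claw":-1},{"xyz":[0,0.3,0],"yaw":0,"claw":-1},{"xyz":[0,0.2,0],"yaw":0,"claw":-1},{"xyz":[0,0.1,0],"yaw":0,"claw":-1},{"xyz":[0,0,0],"yaw":0,"claw":-1},{"xyz":[0,0,0],"yaw":0,"claw":-1}]}}

```text
clock: 12.65
tool_pos: [619.4, -157.8, 51.0]
eef_rot: [-3.141, 0.0, 1.766]
force: [2.5, -1.6, 6.2]
grip_width: 0.13
```

Run:
```python
from h import *
s=r.observe();print(s['tool_pos'],s['eef_rot'],s['clock'],s['force'],s['grip_width'])
cv2.imwrite("pics/w5.png",r.capture("wrist")[:,:,::-1])
```

```text
[ 619.41102659 -157.82414818   51.0252138 ] [-3.14124817e+00  3.73085391e-04  1.76579553e+00] 12.65 [ 2.52852615 -1.56071473  6.2027543 ] 0.12994822025468702
```

View pics/w5.png

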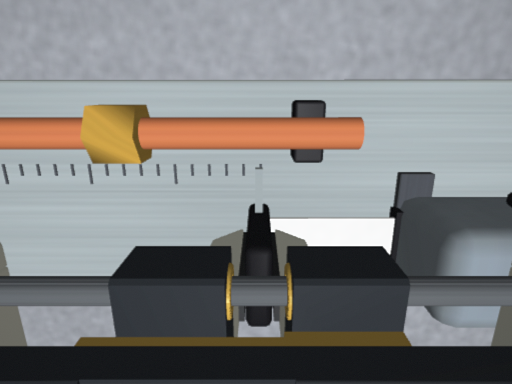

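The blade is back within about 1 mm of where I gripped it, and the picture matches the one taken at the grip. I'll nudge it against the home stop while watching the force.

Request:
{"name": "servo_tool", "arguments": {"increments": [{"xyz":[0,0.05,0],"yaw":0,"claw":-1},{"xyz":[0,0.05,0],"yaw":0,"claw":-1},{"xyz":[0,0,0],"yaw":0,"claw":-1},{"xyz":[0,0,0],"yaw":0,"claw":-1}]}}

```text
clock: 13.1
tool_pos: [620.3, -157.7, 51.1]
eef_rot: [-3.141, 0.0, 1.766]
force: [2.4, 0.1, 8.0]
grip_width: 0.127
```

Request:
{"name": "servo_tool", "arguments": {"increments": [{"xyz":[0,0.05,0],"yaw":0,"claw":-1},{"xyz":[0,0.05,0],"yaw":0,"claw":-1},{"xyz":[0,0,0],"yaw":0,"claw":-1},{"xyz":[0,0,0],"yaw":0,"claw":-1}]}}

```text
clock: 13.5
tool_pos: [620.4, -157.7, 51.0]
eef_rot: [-3.139, 0.0, 1.766]
force: [-0.4, -0.8, 10.1]
grip_width: 0.127
```

The pull has gone and the tool no longer advances, so the blade is at its stop. I'll open a little, then lift.

Request:
{"name": "servo_tool", "arguments": {"increments": [{"xyz":[0,0,0],"yaw":0,"claw":-0.65},{"xyz":[0,0,0],"yaw":0,"claw":-0.5},{"xyz":[0,0,0],"yaw":0,"claw":-0.3},{"xyz":[0,0,0],"yaw":0,"claw":-0.1},{"xyz":[0,0,0],"yaw":0,"claw":0},{"xyz":[0,0,0],"yaw":0,"claw":0},{"xyz":[0,0,0],"yaw":0,"claw":0}]}}

```text
clock: 14.2
tool_pos: [621.2, -157.3, 50.7]
eef_rot: [-3.141, -0.0, 1.766]
force: [0.2, -0.1, -0.2]
grip_width: 0.503
```

Request:
{"name": "servo_tool", "arguments": {"increments": [{"xyz":[0,0,-0.5],"yaw":0,"claw":0},{"xyz":[0,0,-1.0],"yaw":0,"claw":0},{"xyz":[0,0,-1.5],"yaw":0,"claw":0},{"xyz":[0,0,-1.5],"yaw":0,"claw":0},{"xyz":[0,0,-1.5],"yaw":0,"claw":0},{"xyz":[0,0,-1.5],"yaw":0,"claw":0},{"xyz":[0,0,-1.5],"yaw":0,"claw":0},{"xyz":[0,0,-1.5],"yaw":0,"claw":0},{"xyz":[0,0,-1.5],"yaw":0,"claw":0},{"xyz":[0,0,-1.5],"yaw":0,"claw":0},{"xyz":[0,0,-1.5],"yaw":0,"claw":0},{"xyz":[0,0,-1.5],"yaw":0,"claw":0},{"xyz":[0,0,-1.0],"yaw":0,"claw":0},{"xyz":[0,0,-0.5],"yaw":0,"claw":0},{"xyz":[0,0,0],"yaw":0,"claw":0},{"xyz":[0,0,0],"yaw":0,"claw":0}]}}

```text
clock: 15.8
tool_pos: [620.9, -157.4, 230.2]
eef_rot: [-3.141, -0.0, 1.766]
force: [0.1, 0.1, 0.5]
grip_width: 0.5
```

Run:
```python
from h import *
s=r.observe();tp,e=s['tool_pos'],s['eef_rot'];print(tp,e,s['clock'],s['force'],s['grip_width'])
im=r.capture("wrist")[:,:,::-1];cv2.imwrite("pics/w6.png",im)
t=r.capture("top")[:,:,::-1];cv2.imwrite("pics/t6.png",t)
```

```text
[ 620.94446514 -157.40623609  230.18358947] [-3.14075808e+00 -2.58463229e-04  1.76577838e+00] 15.8 [0.09097915 0.11960422 0.52808984] 0.5002118827024916
```

View pics/w6.png

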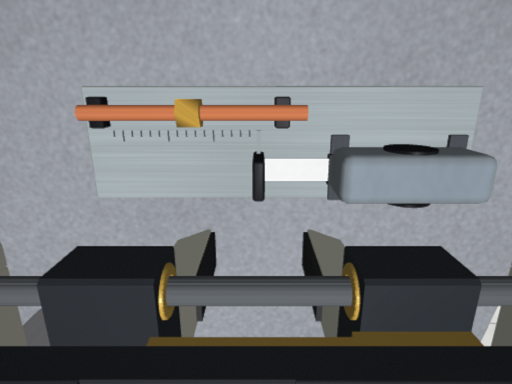

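View pics/t6.png

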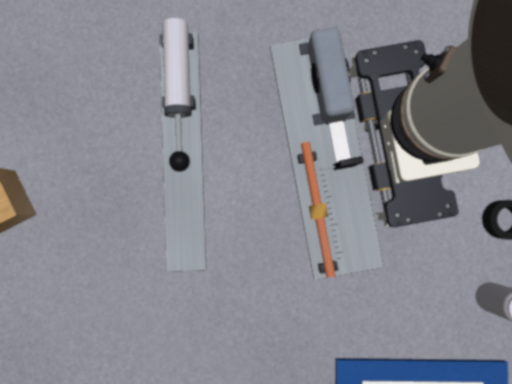

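The blade is home: in the top view the tab is again near (347,163). The scale's knob is unchanged at (179,161), and the gripper is clear with about zero force.

```bash
python3 -c "
from cell import r
print(r.close_job(), r.observe()['clock'])"
```

```text
the job is handed in; nothing more can be done
the job is handed in; nothing more can be done
```

I measured the nut with the bench tape and handed the job in. No verdict is reported.

- **Pull and hold:** I gripped the tab by its two faces (opening 12 mm, the thickness of the tab). I pulled it about 71 mm at roughly 50 mm/s and held it still for about 2.5 s. The wrist picture showed the pointer at column 259 and the nut's centre at column 260.
- **Return and release:** I eased the blade back in small steps of at most 5 mm per 0.1 s until the pull on the tool fell to about zero at the stop. Then I opened the jaws and lifted clear at about 15.8 s.
- **Last checks:** In the top picture the tab was back at its starting place and the scale's knob had not moved. The force on the tool was near zero.
- **What disagreed:** The first position estimates from the side and top cameras differed by 4–5 mm, which is well inside the 12 mm allowance. During the return the vertical force rose to about 10 N, and it dropped to zero when I released the tab.

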